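Make up two cheese gift trays at the deli counter

TASK

Make up the two gift trays from the stock on the counter: in the long tray put the cheese wedge in the longest compartment, the large round cheese in the middle one and the tall olive jar in the shortest; in the short tray put the brick of cheese in the longer compartment and the squat honey jar in the shorter. Set each thing down gently, not dropped, upright and flat on its compartment's floor, and leave the small round cheese and the bowl of olives where they are.

Things in the scene. Friction and masses are not known exactly. Their poses are not given: they have to be found in the camera images.
- long_tray: Longer gift tray, 290 mm, three compartments. Fixed, wooden, 94 mm wide; floor 4 mm, walls and dividers 5 mm thick, tops at z = 16 mm. Origin: centre of underside; x along its length, y across. Compartments, 84 mm wide inside: longest 106 mm, centre x = -87 mm; middle 86 mm, centre x = +14; shortest 78 mm, centre x = +101. Left or right of the stock; x axis within 0.35 rad of world x.
- short_tray: Shorter gift tray, 191 mm, two compartments. Fixed, wooden, 94 mm wide; floor 4 mm, walls and dividers 5 mm thick, tops at z = 16 mm. Origin: centre of underside; x along its length, y across. Compartments, 84 mm wide inside: longer 106 mm, centre x = -37.5 mm; shorter 70 mm, centre x = +55.5. On the other side of the stock, x axis within 0.35 rad of world x.
- wedge: Loose blunt wedge of yellow cheese lying flat, 82 mm long (x), 42 mm high, 52 mm wide at the brown rind end (-x) tapering to 28 mm at the nose (+x), 40 mm wide at mid-length. 0.22 kg. Origin: centre of its underside, z up. Grip across y at mid-length.
- round_cheese: The large round cheese, white, a flat cylinder 64 mm in diameter and 36 mm high, 0.2 kg. Origin: centre of its underside, z up.
- brick: Loose rectangular brick of yellow cheese with a white paper band, 84 mm long (x), 46 mm wide (y), 42 mm high, 0.2 kg. Origin: centre of its underside, z up.
- tall_jar: Tall green glass olive jar with black lid, 82 mm high, body 54 mm in diameter up to 60 mm height, lid 48 mm in diameter, 0.25 kg. Origin: centre of its underside, z up.
- squat_jar: Small squat amber honey jar with brass lid, 44 mm in diameter, 50 mm high, 0.13 kg. Origin: centre of its underside, z up.
- small_round: The small round goat cheese, off-white, 40 mm in diameter, 36 mm high. It stands among the stock and is not wanted: leave it. Origin: centre of its underside.
- olive_bowl: Bystander: white bowl of olives with a black spoon handle (its +x side), 100 mm in diameter, rim 50 mm high, handle end 80 mm high, beyond the stock; leave it. Origin: centre of its underside.
Things that resemble listed ones, but are neither listed nor needed, are in the scene too. What is shaped like the short_tray but red is not meant.

How it is judged:
At the end, for the whole second after the job is handed in: All five lie in their own compartments, upright (0.1 rad), underside within 4 mm of the floor, released and at rest; centre off the compartment's centre (along, across) at most: wedge 27, 18 mm, round cheese 13, 12, tall jar 14, 17, brick 31, 21, squat jar 15, 22 (x of wedge in the frame of long_tray between -0.114 and -0.06 m and y of wedge in the frame of long_tray between -0.018 and 0.018 m and z of wedge in the frame of long_tray between 0 and 0.008 m and angle between each of wedge, round_cheese, tall_jar, brick, squat_jar's own z axis and vertical below 0.1 rad and linear speed of each of wedge, round_cheese, tall_jar, brick, squat_jar below 0.02 m/s and angular speed of each of wedge, round_cheese, tall_jar, brick, squat_jar below 0.2 rad/s and contact force between each of wedge, round_cheese, tall_jar, brick, squat_jar and the fingers below 0.1 N and x of round_cheese in the frame of long_tray between 0.001 and 0.027 m and y of round_cheese in the frame of long_tray between -0.012 and 0.012 m and z of round_cheese in the frame of long_tray between 0 and 0.008 m and x of tall_jar in the frame of long_tray between 0.087 and 0.115 m and y of tall_jar in the frame of long_tray between -0.017 and 0.017 m and z of tall_jar in the frame of long_tray between 0 and 0.008 m and x of brick in the frame of short_tray between -0.0685 and -0.0065 m and y of brick in the frame of short_tray between -0.021 and 0.021 m and z of brick in the frame of short_tray between 0 and 0.008 m and x of squat_jar in the frame of short_tray between 0.0405 and 0.0705 m and y of squat_jar in the frame of short_tray between -0.022 and 0.022 m and z of squat_jar in the frame of short_tray between 0 and 0.008 m); the robot touches nothing.
It fails at once if the small round is moved by more than 20 mm (distance of small_round from where it was at the start of the episode above 0.02 m).
It fails at once if the olive bowl is moved by more than 20 mm (distance of olive_bowl from where it was at the start of the episode above 0.02 m).
It fails at once if one of the five things is dropped (falls free faster than 0.7 m/s, as from 25 mm or more) ((linear speed of wedge above 0.7 m/s and contact force between wedge and anything else below 0.05 N) or (linear speed of round_cheese above 0.7 m/s and contact force between round_cheese and anything else below 0.05 N) or (linear speed of tall_jar above 0.7 m/s and contact force between tall_jar and anything else below 0.05 N) or (linear speed of brick above 0.7 m/s and contact force between brick and anything else below 0.05 N) or (linear speed of squat_jar above 0.7 m/s and contact force between squat_jar and anything else below 0.05 N)).
It also fails if it takes over 138 s, if anything falls off the work surface, if the arm or the gripper's body presses on something with over 40 N, if the wrist force passes 120 N, or if a joint passes its speed limit or range.

ROBOT

A 6-joint arm with a two-finger parallel gripper is mounted at the origin on the work surface. World frame = base frame: x ahead of the robot, y to its left, z up, the work surface at z = 0. Lengths are in m, angles in rad, forces in N, time in s.
With the tool pointing down it reaches from about 0.3 to 0.875 m from the base axis. Payload 6.4 kg.
Tool frame: the origin (TCP) lies at the very end of the fingers, on their centre line; the grasp point (between the pads) lies bot.hold_point_z behind it (bot.hold_point_z is the distance from the TCP to the grasp point, in m); z points along the fingers, y is the line along which they close (so a half turn about z gives the same grasp; the last joint's range is limited). The gripper opens to 85 mm and grips with 20 to 120 N. Pads are 22 mm wide; open, the fingers measure 114 mm over their backs; the gripper's body (76 mm by 85 mm) begins 54 mm behind the grasp point. The pads swing forward as they close: fully open they stand 13 mm farther back than shut.
Start: joints at [-1.458, 0.181, 1.607, -0, 1.354, -0.206], TCP at [0.18, -0.546, 0.231] pointing down, gripper open.
Joint ranges: [-2.99, 2.99], [-0.89, 2.07], [0.3, 2.58], [-1.14, 4.28], [0, 2.63], [-3.12, 3.12]. Speed limits (rad/s): [2.57, 2.57, 3.01, 3.14, 3.14, 3.14].

INTERFACE

Orientations are given as a rotation vector (axis times angle).
In Python, from workcell import bot gives the robot as it stands.
- The arm moves only by the tool drive_tool, never from a script. Its argument "increments" is a list of rows, each a list of 6 numbers: the shift along the tool's x, y, z in mm, then the turn, a rotation vector about the tool's x, y, z in rad. A call has 1 to 8 rows; each row is the pose to reach, as a shift and turn from the pose commanded when the call began, along the tool's axes at that moment; what a row does not reach only later rows make up. A row lasts 1/12 s, in which the tool goes at most 41.7 mm and 7.16 degrees, less where a joint would pass 70% of its speed; a pose out of reach is approached as far as the arm can. A call with a gripper value outside its range is refused whole. "claw" is the gripper command: -1 is fully open, 1 is shut, values between are in proportion, set as the call begins (left out, the last holds). The fingers move at their own pace and stop on an object; "squeeze" is the grip in N (left out, the last holds). Time passes only in rows, so rows that repeat a pose let the fingers close. It gives the time, the measured TCP pose, the force, the opening and the grip force at its end, in the units of the state.
- bot.get_state(): the state, without advancing time (a new reading comes with each control period).
- bot.read_camera(name): name is "scene" or "top" or "wrist"; returns the picture (420x560x3 uint8, red, green, blue); there is no depth.
- bot.calibration(name): a dict with "vfov" (degrees; the focal length in pixels is half the picture's height over the tangent of half this angle, whatever the lens; pixels are square), "cx", "cy" (the principal point, pixels), "view" (4x4, takes a point from world to camera coordinates); the wrist camera has in their place "T_tool_cam" (4x4, takes a point from camera to tool coordinates, whose origin is the TCP and whose axes are the flange's). Camera axes: x right, y down, z forward; pixel columns grow to the right and rows downward; lengths in m; the calibration is good to about 2 mm. A picture is of the moment at which its call begins: read the wrist's pose just before it. calibration takes no time and is no camera call.
- bot.sign_off(): hands the job in; it is judged then, once.
The state is a dict: "time_s": time; "q": joint angles; "joint_velocities": joint speeds; "tau": joint torques, N m; "tcp_pos": TCP position; "ee_rot": TCP orientation; "contact_force": force on the tool from outside, world axes, zero at the start; "ft_torque": the same for the moment, N m; "gripper_width": finger opening in m; "grasp_force": force on a finger pad.
Only numpy, scipy, OpenCV 4.12 (cv2) and the standard library are available. Lean on these libraries where they do the work, as an engineer would, in place of code of your own. Each camera call takes 0.05 s, during which the arm holds its last target. There are 200 camera calls.

## Working session

There is one attempt and no reset: what is moved stays moved. The work goes in short steps, Python scripts to look and compute and a tool call to move; the robot and the scene stay as the last step left them, time stands still between calls to the robot, and variables do not carry over. Pictures are saved under pics/ and viewed, at most 14 in all, crops included, and the job is handed in when it is done.

Besides the shell and the picture viewer there is one more tool, called after "Emit:" in YAML: its name, and indented under it one key for each argument. drive_tool: Moves the arm, as the interface text tells. Its arguments: {"type":"object","properties":{"increments":{"type":"array","items":{"type":"array","items":{"type":"number"}}},"claw":{"type":"number"},"squeeze":{"type":"number"}},"required":["increments"]}

```bash
mkdir -p pics; ls; python3 - <<'E'
from workcell import bot
import cv2
print(bot.get_state(), bot.hold_point_z)
for n in ("top","scene"):
    im=bot.read_camera(n); cv2.imwrite(f"pics/{n}0.png",im[:,:,::-1]); print(n,bot.calibration(n))
print(bot.calibration("wrist"))
E
```

```text
pics
{'time_s': 0.0, 'q': array([-1.45829266e+00,  1.81508859e-01,  1.60798993e+00,  1.44130069e-05,
        1.35382763e+00, -2.06307485e-01]), 'joint_velocities': array([ 0.00129474, -0.00034854,  0.00083955,  0.00137043,  0.00011167,
       -0.00246762]), 'tau': array([-9.71272784e-04, -4.44869900e+01, -3.51342058e+01, -4.12843683e-04,
        9.06792877e-03, -3.62164826e-05]), 'tcp_pos': array([ 0.18018073, -0.54546251,  0.230411  ]), 'ee_rot': array([-3.10005447e+00, -4.98389607e-01, -1.49683440e-04]), 'contact_force': array([0.74650648, 0.40333118, 0.40299154]), 'ft_torque': array([ 0.00526879, -0.0425293 , -0.0648278 ]), 'grasp_force': 0.0, 'gripper_width': 0.08583308424137653} 0.0187
top {'vfov': 57.90790870620207, 'cx': 280.8632343258461, 'cy': 210.0063551390345, 'view': array([[-0.01648153, -0.99954033,  0.02544582, -0.10111565],
       [-0.99101812,  0.01295264, -0.13309891,  0.51095618],
       [ 0.13270814, -0.02741095, -0.99077605,  0.8984877 ],
       [ 0.        ,  0.        ,  0.        ,  1.        ]])}
scene {'vfov': 51.31076026587169, 'cx': 279.27361262763804, 'cy': 219.16030797922326, 'view': array([[ 0.41542975,  0.90959363, -0.00758632, -0.11113518],
       [ 0.54744584, -0.25667268, -0.79650624, -0.25516426],
       [-0.7264442 ,  0.32673929, -0.60458271,  1.4303976 ],
       [ 0.        ,  0.        ,  0.        ,  1.        ]])}
{'vfov': 71.9237913662329, 'cx': 278.35739779288696, 'cy': 205.90533833315516, 'T_tool_cam': array([[-9.52348251e-04, -9.64542814e-01, -2.63924710e-01,
         6.62860101e-02],
       [ 9.99999498e-01, -8.36220612e-04, -5.52343850e-04,
        -1.04961237e-03],
       [ 3.12060009e-04, -2.63925103e-01,  9.64543126e-01,
        -1.43189401e-01],
       [ 0.00000000e+00,  0.00000000e+00,  0.00000000e+00,
         1.00000000e+00]])}
```

View pics/top0.png

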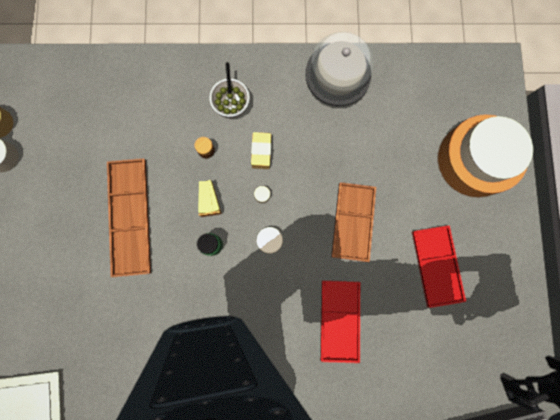

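View pics/scene0.png

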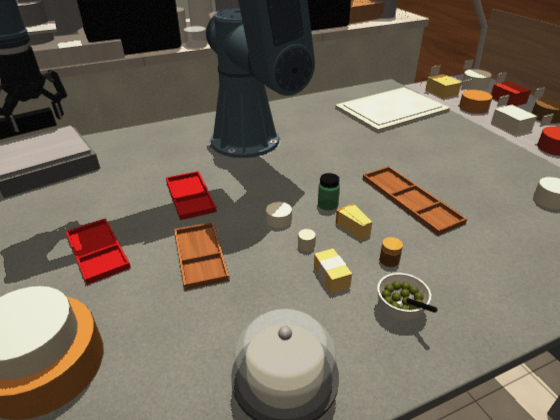

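Top view (image up = world +x, left = +y): tall jar (209,243), round cheese (269,240), wedge (208,199), small round (262,194), squat jar (204,147), brick (261,150); long tray around (129,217), short tray (354,221). I'll enlarge this region to pick exact points.

```bash
cat > h.py <<'E'
from workcell import bot
import numpy as np, cv2
from scipy.spatial.transform import Rotation as R
def K(c):
    f=210/np.tan(np.radians(c["vfov"])/2); return f
def ray(name,uv,z,pose=None):
    """pixel -> world point on plane z"""
    c=bot.calibration(name)
    d=np.array([(uv[0]-c["cx"])/K(c),(uv[1]-c["cy"])/K(c),1.])
    if name=="wrist":
        T=np.eye(4);T[:3,:3]=R.from_rotvec(pose[1]).as_matrix();T[:3,3]=pose[0];T=T@c["T_tool_cam"]
    else: T=np.linalg.inv(c["view"])
    o=T[:3,3]; d=T[:3,:3]@d
    return o+d*(z-o[2])/d[2]
def proj(name,p,pose=None):
    c=bot.calibration(name)
    if name=="wrist":
        T=np.eye(4);T[:3,:3]=R.from_rotvec(pose[1]).as_matrix();T[:3,3]=pose[0];V=np.linalg.inv(T@c["T_tool_cam"])
    else: V=c["view"]
    q=V[:3,:3]@np.asarray(p)+V[:3,3]
    return q[:2]/q[2]*K(c)+[c["cx"],c["cy"]]
def shot(name,fn):
    s=bot.get_state(); im=bot.read_camera(name)[:,:,::-1].copy(); cv2.imwrite("pics/"+fn,im)
    return (s["tcp_pos"],s["ee_rot"]),im
E
python3 - <<'E'
from h import *
im=cv2.imread("pics/top0.png")
cv2.imwrite("pics/top0c.png",cv2.resize(im[80:290,95:390],(767,546),interpolation=cv2.INTER_CUBIC))
g=cv2.cvtColor(im,cv2.COLOR_BGR2HSV)
def near(m,seed):
    n,l,st,ce=cv2.connectedComponentsWithStats(m.astype(np.uint8)); k=l[seed[1],seed[0]]
    c,_=cv2.findContours((l==k).astype(np.uint8),0,1); return ce[k],cv2.minAreaRect(c[0]),cv2.boxPoints(cv2.minAreaRect(c[0]))
sat=(g[...,1]>110)&(g[...,2]>60)
for n,s,z in (("long",(128,215),.016),("short",(352,225),.016),("wedge",(208,195),.042),("squat",(204,147),.05)):
    ce,r,b=near(sat,s); print(n,ce.round(1),[ray("top",p,z)[:2].round(3).tolist() for p in b],ray("top",ce,z)[:2].round(3))
E
```

```text
long [128.1 217.6] [[0.644, 0.332], [0.648, 0.233], [0.358, 0.211], [0.355, 0.307]] [0.498 0.27 ]
short [353.7 222. ] [[0.391, -0.232], [0.581, -0.257], [0.571, -0.353], [0.38, -0.326]] [ 0.479 -0.292]
wedge [277.1 207.6] [[1.066, 0.609], [1.07, -0.867], [0.012, -0.745], [0.045, 0.527]] [ 0.515 -0.099]
squat [203.5 145.9] [[0.692, 0.101], [0.692, 0.059], [0.646, 0.059], [0.646, 0.1]] [0.669 0.08 ]
```

View pics/top0c.png

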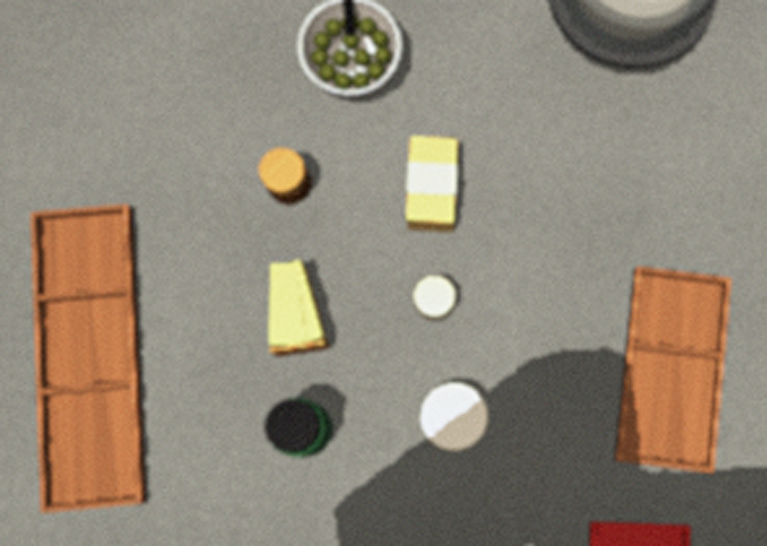

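Enlarged top view (scale 2.6, offset (95,80)): all stock is visible, upright. In both trays the longest compartment is nearest the robot, so tray +x is away from it.

```bash
cat > est.py <<'E'
from h import *
s=2.6
P=lambda x,y,z: ray("top",((x+.5)/s-.5+95,(y+.5)/s-.5+80),z)[:2]
def tray(n,cs):
    c=[P(*q,.016) for q in cs]  # farL farR nearR nearL
    ctr=np.mean(c,0); ax=(c[0]+c[1]-c[2]-c[3])/2
    print(n,ctr.round(4),"len",np.linalg.norm(ax).round(3),"wid",np.linalg.norm((c[0]+c[3]-c[1]-c[2])/2).round(3),"yaw",np.arctan2(ax[1],ax[0]).round(3))
    return ctr,ax/np.linalg.norm(ax)
L=tray("long",[(32,212),(129,206),(144,502),(44,510)])
S=tray("short",[(636,267),(730,277),(714,470),(617,460)])
B=tray("brick",[(410,136),(459,138),(456,220),(406,218)])
W=tray("wedge",[(270,262),(300,260),(325,345),(270,350)])
for n,(t,x) in dict(wedge=(L,-.087),round=(L,.014),tall=(L,.101),brick=(S,-.0375),squat=(S,.0555)).items(): print("target",n,(t[0]+t[1]*x).round(4))
for n,x,y,z in (("squat",283,171,.05),("small",435,296,.036),("round",454,415,.036),("tall",296,425,.082)): print(n,P(x,y,z).round(4))
E
python3 est.py
```

```text
long [0.5018 0.2699] len 0.287 wid 0.093 yaw 0.081
short [ 0.4819 -0.2929] len 0.189 wid 0.093 yaw -0.132
brick [ 0.673  -0.0612] len 0.084 wid 0.049 yaw -0.051
wedge [0.5484 0.0765] len 0.086 wid 0.041 yaw 0.15
target wedge [0.4151 0.2628]
target round [0.5158 0.271 ]
target tall [0.6025 0.278 ]
target brick [ 0.4447 -0.288 ]
target squat [ 0.5369 -0.3002]
squat [0.6705 0.0798]
small [ 0.551  -0.0627]
round [ 0.4378 -0.0793]
tall [0.4285 0.0602]
```

```bash
cat >> h.py <<'E'
def go(x,y,z,yaw):
    """print increment (mm, rad) from present pose to TCP target with tool pointing down, tool x at yaw"""
    s=bot.get_state(); r=R.from_rotvec(s["ee_rot"])
    t=R.from_euler("z",yaw)*R.from_euler("x",np.pi)
    d=r.inv().apply(np.array([x,y,z])-s["tcp_pos"])*1000
    print("inc",d.round(1),(r.inv()*t).as_rotvec().round(3),"t",round(s["time_s"],1))
E
python3 -c "
from h import *
go(.438,-.079,.17,0.)"
```

```text
inc [ 391.  -362.1   61.2] [-0.002 -0.     0.319] t 0.1
```

Emit:
drive_tool:
  increments:
    - [15, -14, 0, 0, 0, 0.04]
    - [41, -38, 0, 0, 0, 0.09]
    - [70, -65, 0, 0, 0, 0.15]
    - [100, -93, 0, 0, 0, 0.2]
    - [130, -120, 0, 0, 0, 0.25]
    - [158, -147, 0, 0, 0, 0.3]
    - [185, -172, 0, 0, 0, 0.319]
    - [210, -195, 0, 0, 0, 0.319]

```text
time_s: 0.77
tcp_pos: [0.319, -0.2928, 0.231]
ee_rot: [-3.141, 0.002, 0.0]
contact_force: [1.0, 0.2, -0.1]
gripper_width: 0.0854
grasp_force: 0.0
```

```bash
python3 -c "
from h import *
go(.438,-.079,.17,0.)"
```

```text
inc [ 118.8 -213.9   61.1] [-0.001  0.    -0.001] t 0.8
```

Emit:
drive_tool:
  increments:
    - [17, -30, 9, 0, 0, 0]
    - [34, -61, 18, 0, 0, 0]
    - [51, -92, 27, 0, 0, 0]
    - [68, -122, 36, 0, 0, 0]
    - [85, -153, 45, 0, 0, 0]
    - [102, -184, 54, 0, 0, 0]
    - [119, -214, 61, 0, 0, 0]
    - [119, -214, 61, 0, 0, 0]

```text
time_s: 1.43
tcp_pos: [0.4381, -0.0758, 0.1686]
ee_rot: [-3.138, -0.007, 0.003]
contact_force: [-0.5, 0.1, -0.2]
gripper_width: 0.0853
grasp_force: 0.0
```

```bash
python3 - <<'E'
from h import *
p,im=shot("wrist","w1.png"); print(p)
for n,x,y,z in (("round",.438,-.079,.036),("tall",.4285,.0602,.082),("small",.551,-.0627,.036),("wedge",.5484,.0765,.042)):
    u=proj("wrist",(x,y,z),p); print(n,u.round(0)); cv2.drawMarker(im,tuple(int(v) for v in u),(0,0,255),0,12,1)
cv2.imwrite("pics/w1m.png",im)
E
```

```text
(array([ 0.43808281, -0.07577452,  0.16855513]), array([-3.13828540e+00, -7.47789947e-03,  2.83289299e-03]))
round [283. 196.]
tall [117. 220.]
small [266.  71.]
wedge [103.  72.]
```

View pics/w1m.png

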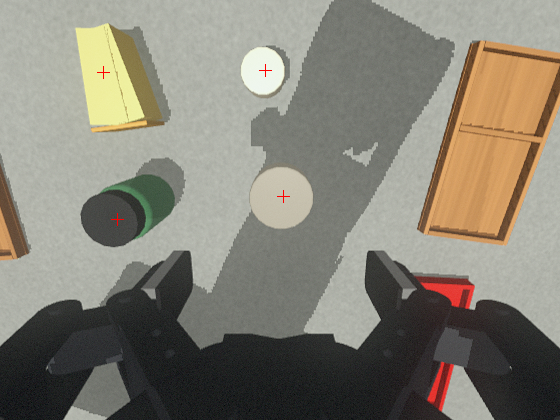

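The round cheese, small round, wedge and tall jar all lie within about 3 px of their predicted marks: (283,196), (266,71), (103,72), (117,220). The estimates are good enough to grasp.

Emit:
drive_tool:
  increments:
    - [0, 3, 25, 0, 0, 0]
    - [0, 3, 60, 0, 0, 0]
    - [0, 3, 90, 0, 0, 0]
    - [0, 3, 115, 0, 0, 0]
    - [0, 3, 135, 0, 0, 0]
    - [0, 3, 150, 0, 0, 0]
    - [0, 3, 158, 0, 0, 0]
    - [0, 3, 158, 0, 0, 0]

```text
time_s: 2.15
tcp_pos: [0.436, -0.0843, 0.0109]
ee_rot: [-3.14, 0.002, 0.005]
contact_force: [-0.9, -0.5, 0.9]
gripper_width: 0.0854
grasp_force: 0.0
```

Emit:
drive_tool:
  increments:
    - [0, 0, 0, 0, 0, 0]
    - [0, 0, 0, 0, 0, 0]
    - [0, 0, 0, 0, 0, 0]
    - [0, 0, 0, 0, 0, 0]
    - [0, 0, 0, 0, 0, 0]
    - [0, 0, 0, 0, 0, 0]
  claw: 1
  squeeze: 40

```text
time_s: 2.65
tcp_pos: [0.4384, -0.0844, 0.0139]
ee_rot: [3.141, -0.0, 0.003]
contact_force: [-1.5, 1.8, 5.1]
gripper_width: 0.0621
grasp_force: 43.2
```

Emit:
drive_tool:
  increments:
    - [0, 0, -5, 0, 0, 0]
    - [0, 0, -20, 0, 0, 0]
    - [0, 0, -45, 0, 0, 0]
    - [0, 0, -75, 0, 0, 0]
    - [0, 0, -100, 0, 0, 0]
    - [0, 0, -120, 0, 0, 0]
    - [0, 0, -130, 0, 0, 0]
    - [0, 0, -130, 0, 0, 0]

```text
time_s: 3.32
tcp_pos: [0.4394, -0.085, 0.1453]
ee_rot: [3.139, -0.0, 0.009]
contact_force: [0.5, 0.1, -3.6]
gripper_width: 0.0621
grasp_force: 44.9
```

```bash
python3 - <<'E'
from h import *
go(.5158,.271,.14,.081)
E
```

```text
inc [  76.4 -356.     4.7] [ 0.003 -0.005 -0.081] t 3.3
```

Emit:
drive_tool:
  increments:
    - [5, -15, 0, 0, 0, 0]
    - [11, -45, 0, 0, 0, 0]
    - [18, -80, 0, 0, 0, 0]
    - [26, -115, 0, 0, 0, 0]
    - [34, -150, 0, 0, 0, 0]
    - [41, -185, 0, 0, 0, 0]
    - [48, -220, 0, 0, 0, 0]
    - [56, -255, 0, 0, 0, 0]

```text
time_s: 3.98
tcp_pos: [0.4925, 0.1726, 0.1405]
ee_rot: [3.141, -0.0, -0.004]
contact_force: [1.1, -0.0, -2.5]
gripper_width: 0.0618
grasp_force: 44.9
```

Emit:
drive_tool:
  increments:
    - [6, -30, 2, 0, 0, -0.02]
    - [12, -58, 3, 0, 0, -0.04]
    - [17, -80, 4, 0, 0, -0.06]
    - [20, -95, 5, 0, 0, -0.081]
    - [20, -101, 5, 0, 0, -0.081]
    - [20, -101, 5, 0, 0, -0.081]
    - [20, -101, 5, 0, 0, -0.081]
    - [20, -101, 5, 0, 0, -0.081]

```text
time_s: 4.65
tcp_pos: [0.5134, 0.2706, 0.137]
ee_rot: [3.138, 0.125, -0.001]
contact_force: [0.6, -0.4, -2.5]
gripper_width: 0.0622
grasp_force: 45.0
```

```bash
python3 - <<'E'
from h import *
p,im=shot("wrist","w2.png"); print(p)
go(.5158,.271,.02,.081)
L=(np.array([.5018,.2699]),.081)
for x,y in ((-.145,.047),(-.145,-.047),(.145,.047),(.145,-.047),(-.0315,.042),(-.0315,-.042),(.0595,.042),(.0595,-.042)):
    w=L[0]+R.from_euler("z",L[1]).as_matrix()[:2,:2]@[x,y]
    u=proj("wrist",(*w,.016),p); cv2.drawMarker(im,tuple(int(v) for v in u),(255,0,0),0,12,1)
cv2.imwrite("pics/w2m.png",im)
E
```

```text
(array([0.51341649, 0.27064921, 0.13697875]), array([ 3.13846540e+00,  1.24869244e-01, -1.14175781e-03]))
inc [  2.3  -0.3 117.2] [ 0.     0.    -0.002] t 4.7
```

View pics/w2m.png

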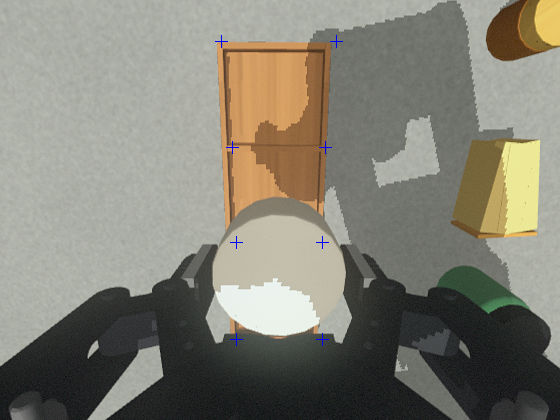

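The long tray's far corners show at (219,43) and (330,43), against predictions of (222,41) and (336,41). So the tray is about 3 mm further toward +y than I estimated. The cheese is held level.

Emit:
drive_tool:
  increments:
    - [1, -3, 15, 0, 0, 0]
    - [1, -3, 40, 0, 0, 0]
    - [1, -3, 65, 0, 0, 0]
    - [1, -3, 85, 0, 0, 0]
    - [1, -3, 100, 0, 0, 0]
    - [1, -3, 108, 0, 0, 0]
    - [1, -3, 110, 0, 0, 0]
    - [1, -3, 110, 0, 0, 0]

```text
time_s: 5.37
tcp_pos: [0.5145, 0.2744, 0.0273]
ee_rot: [3.139, 0.125, -0.0]
contact_force: [0.1, -0.0, -1.7]
gripper_width: 0.062
grasp_force: 44.9
```

Emit:
drive_tool:
  increments:
    - [0, 0, 2, 0, 0, 0]
    - [0, 0, 4, 0, 0, 0]
    - [0, 0, 5, 0, 0, 0]
    - [0, 0, 6, 0, 0, 0]
    - [0, 0, 6, 0, 0, 0]

```text
time_s: 5.78
tcp_pos: [0.5145, 0.2751, 0.0215]
ee_rot: [-3.139, -0.127, -0.001]
contact_force: [-0.2, -0.0, -2.8]
gripper_width: 0.062
grasp_force: 44.9
```

Emit:
drive_tool:
  increments:
    - [0, 0, 1, 0, 0, 0]
    - [0, 0, 2, 0, 0, 0]
    - [0, 0, 3, 0, 0, 0]
    - [0, 0, 3, 0, 0, 0]
    - [0, 0, 3, 0, 0, 0]

```text
time_s: 6.2
tcp_pos: [0.5143, 0.275, 0.0181]
ee_rot: [3.139, 0.127, -0.0]
contact_force: [-0.4, 0.6, -2.1]
gripper_width: 0.062
grasp_force: 44.9
```

Emit:
drive_tool:
  increments:
    - [0, 0, 0.7, 0, 0, 0]
    - [0, 0, 1.4, 0, 0, 0]
    - [0, 0, 2, 0, 0, 0]
    - [0, 0, 2, 0, 0, 0]

```text
time_s: 6.53
tcp_pos: [0.5145, 0.275, 0.0179]
ee_rot: [3.139, 0.127, -0.0]
contact_force: [-6.5, -1.5, 11.3]
gripper_width: 0.0623
grasp_force: 46.3
```

Emit:
drive_tool:
  increments:
    - [0, 0, 0, 0, 0, 0]
    - [0, 0, 0, 0, 0, 0]
    - [0, 0, 0, 0, 0, 0]
    - [0, 0, 0, 0, 0, 0]
    - [0, 0, 0, 0, 0, 0]
  claw: -1

```text
time_s: 6.95
tcp_pos: [0.5145, 0.275, 0.0162]
ee_rot: [-3.139, -0.127, -0.0]
contact_force: [0.0, -0.6, -0.1]
gripper_width: 0.0855
grasp_force: 0.0
```

Emit:
drive_tool:
  increments:
    - [0, 0, -10, 0, 0, 0]
    - [0, 0, -35, 0, 0, 0]
    - [0, 0, -70, 0, 0, 0]
    - [0, 0, -105, 0, 0, 0]
    - [0, 0, -135, 0, 0, 0]
    - [0, 0, -150, 0, 0, 0]
    - [0, 0, -152, 0, 0, 0]
    - [0, 0, -152, 0, 0, 0]

```text
time_s: 7.62
tcp_pos: [0.5152, 0.2752, 0.17]
ee_rot: [-3.138, -0.127, -0.005]
contact_force: [-0.2, -0.3, 0.5]
gripper_width: 0.0857
grasp_force: 0.0
```

```bash
cat >> h.py <<'E'
def trays(L,S,p,fn,im,extra=()):
    for (c,yaw,pts) in ((L[:2],L[2],[(a,b,.016) for a in(-.145,.145) for b in(-.047,.047)]),(S[:2],S[2],[(a,b,.016) for a in(-.0955,.0955) for b in(-.047,.047)])):
        for a,b,z in pts:
            w=np.array(c)+R.from_euler("z",yaw).as_matrix()[:2,:2]@[a,b]
            u=proj("wrist",(*w,z),p); cv2.drawMarker(im,tuple(int(v) for v in u),(255,0,0),0,12,1)
    for w in extra:
        u=proj("wrist",w,p); cv2.drawMarker(im,tuple(int(v) for v in u),(0,0,255),0,12,1)
    cv2.imwrite("pics/"+fn,im)
E
python3 - <<'E'
from h import *
p,im=shot("wrist","w3.png"); print(p)
trays((.5018,.2729,.081),(.4819,-.2929,-.132),p,"w3m.png",im,[(.5145,.275,.04),(.5145,.2735,.04)])
go(.5484,.0765,.17,.17)
E
```

```text
(array([0.51518655, 0.27523791, 0.16997965]), array([-3.13827182, -0.1269442 , -0.00475529]))
inc [ 18.1 200.5  -1.8] [ 0.    -0.    -0.089] t 7.7
```

View pics/w3m.png

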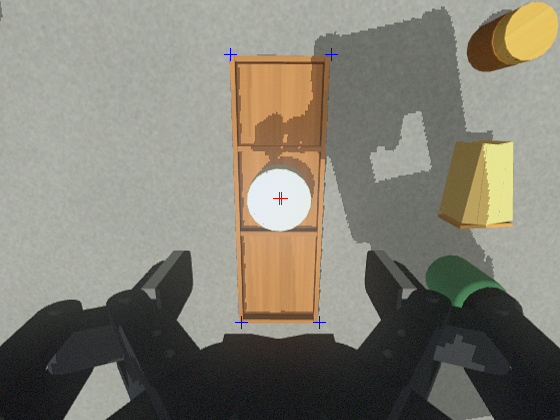

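The round cheese sits centred in the middle compartment at (280,199). The corrected tray marks now match, at (231,57), (328,57), (240,322) and (319,320). Next is the wedge.

Emit:
drive_tool:
  increments:
    - [2, 15, 0, 0, 0, -0.02]
    - [5, 45, 0, 0, 0, -0.04]
    - [8, 80, 0, 0, 0, -0.06]
    - [12, 115, 0, 0, 0, -0.089]
    - [15, 150, 0, 0, 0, -0.089]
    - [17, 180, 0, 0, 0, -0.089]
    - [18, 200.5, 0, 0, 0, -0.089]
    - [18, 200.5, 0, 0, 0, -0.089]

```text
time_s: 8.33
tcp_pos: [0.5478, 0.0728, 0.1661]
ee_rot: [3.13, 0.26, -0.006]
contact_force: [0.3, -0.1, -0.1]
gripper_width: 0.0853
grasp_force: 0.0
```

Emit:
drive_tool:
  increments:
    - [0, 0, 25, 0, 0, 0]
    - [0, 0, 60, 0, 0, 0]
    - [0, 0, 90, 0, 0, 0]
    - [0, 0, 115, 0, 0, 0]
    - [0, 0, 138, 0, 0, 0]
    - [0, 0, 151, 0, 0, 0]
    - [0, 0, 156, 0, 0, 0]
    - [0, 0, 156, 0, 0, 0]

```text
time_s: 9.0
tcp_pos: [0.5469, 0.0771, 0.0105]
ee_rot: [-3.13, -0.267, 0.006]
contact_force: [-0.0, -0.2, 0.5]
gripper_width: 0.0855
grasp_force: 0.0
```

Emit:
drive_tool:
  increments:
    - [0, 0, 0, 0, 0, 0]
    - [0, 0, 0, 0, 0, 0]
    - [0, 0, 0, 0, 0, 0]
    - [0, 0, 0, 0, 0, 0]
    - [0, 0, 0, 0, 0, 0]
    - [0, 0, 0, 0, 0, 0]
    - [0, 0, 0, 0, 0, 0]
    - [0, 0, 0, 0, 0, 0]
  claw: 1
  squeeze: 40

```text
time_s: 9.67
tcp_pos: [0.5497, 0.0764, 0.014]
ee_rot: [3.13, 0.267, 0.004]
contact_force: [-1.8, -0.6, 5.5]
gripper_width: 0.0398
grasp_force: 39.3
```

Emit:
drive_tool:
  increments:
    - [0, 0, -5, 0, 0, 0]
    - [0, 0, -18, 0, 0, 0]
    - [0, 0, -40, 0, 0, 0]
    - [0, 0, -65, 0, 0, 0]
    - [0, 0, -90, 0, 0, 0]
    - [0, 0, -110, 0, 0, 0]
    - [0, 0, -120, 0, 0, 0]
    - [0, 0, -120, 0, 0, 0]

```text
time_s: 10.33
tcp_pos: [0.5505, 0.0765, 0.1358]
ee_rot: [3.129, 0.266, 0.009]
contact_force: [1.0, 0.4, -2.6]
gripper_width: 0.0395
grasp_force: 40.4
```

```bash
python3 - <<'E'
from h import *
go(.4143,.2659,.13,.081)
E
```

```text
inc [-102.3 -209.7    4.9] [ 0.001 -0.006  0.089] t 10.3
```

Emit:
drive_tool:
  increments:
    - [-7, -15, 0, 0, 0, 0.02]
    - [-20, -42, 0, 0, 0, 0.04]
    - [-37, -75, 0, 0, 0, 0.06]
    - [-54, -110, 0, 0, 0, 0.089]
    - [-71, -145, 0, 0, 0, 0.089]
    - [-87, -178, 0, 0, 0, 0.089]
    - [-98, -200, 0, 0, 0, 0.089]
    - [-102, -210, 0, 0, 0, 0.089]

```text
time_s: 11.0
tcp_pos: [0.4089, 0.2681, 0.1307]
ee_rot: [3.139, 0.131, -0.006]
contact_force: [-0.3, 0.0, -2.9]
gripper_width: 0.0395
grasp_force: 40.4
```

Emit:
drive_tool:
  increments:
    - [0, 0, 0, 0, 0, 0]
    - [0, 0, 15, 0, 0, 0]
    - [0, 0, 40, 0, 0, 0]
    - [0, 0, 65, 0, 0, 0]
    - [0, 0, 85, 0, 0, 0]
    - [0, 0, 100, 0, 0, 0]
    - [0, 0, 104, 0, 0, 0]
    - [0, 0, 104, 0, 0, 0]

```text
time_s: 11.67
tcp_pos: [0.4119, 0.265, 0.0267]
ee_rot: [3.138, 0.125, -0.005]
contact_force: [-0.8, 0.3, -2.3]
gripper_width: 0.0392
grasp_force: 40.5
```

```bash
python3 - <<'E'
from h import *
go(.4143,.2659,.018,.081)
E
```

```text
inc [ 2.5 -0.7  8.7] [ 0.001  0.003 -0.001] t 11.7
```

Emit:
drive_tool:
  increments:
    - [1, 0, 2, 0, 0, 0]
    - [2, 0, 4, 0, 0, 0]
    - [2, 0, 6, 0, 0, 0]
    - [2, 0, 7.5, 0, 0, 0]
    - [2, 0, 8.5, 0, 0, 0]
    - [2, 0, 8.5, 0, 0, 0]

```text
time_s: 12.17
tcp_pos: [0.4145, 0.2666, 0.0199]
ee_rot: [-3.139, -0.127, -0.0]
contact_force: [-1.2, -0.2, -3.3]
gripper_width: 0.0393
grasp_force: 40.5
```

Emit:
drive_tool:
  increments:
    - [0, 0, 0.7, 0, 0, 0]
    - [0, 0, 1.4, 0, 0, 0]
    - [0, 0, 2, 0, 0, 0]
    - [0, 0, 2, 0, 0, 0]
    - [0, 0, 2, 0, 0, 0]

```text
time_s: 12.58
tcp_pos: [0.4145, 0.2666, 0.018]
ee_rot: [-3.139, -0.127, 0.0]
contact_force: [-1.0, 0.1, 0.9]
gripper_width: 0.0395
grasp_force: 40.7
```

Emit:
drive_tool:
  increments:
    - [0, 0, 0.7, 0, 0, 0]
    - [0, 0, 0.7, 0, 0, 0]

```text
time_s: 12.75
tcp_pos: [0.4145, 0.2666, 0.0179]
ee_rot: [3.139, 0.127, -0.0]
contact_force: [-4.2, -2.0, 9.5]
gripper_width: 0.0393
grasp_force: 41.2
```

Emit:
drive_tool:
  increments:
    - [0, 0, 0, 0, 0, 0]
    - [0, 0, 0, 0, 0, 0]
    - [0, 0, 0, 0, 0, 0]
    - [0, 0, 0, 0, 0, 0]
    - [0, 0, 0, 0, 0, 0]
    - [0, 0, 0, 0, 0, 0]
  claw: -1

```text
time_s: 13.25
tcp_pos: [0.4145, 0.2665, 0.017]
ee_rot: [3.139, 0.127, -0.0]
contact_force: [0.3, -0.3, 0.2]
gripper_width: 0.085
grasp_force: 0.0
```

Emit:
drive_tool:
  increments:
    - [0, 0, -10, 0, 0, 0]
    - [0, 0, -35, 0, 0, 0]
    - [0, 0, -70, 0, 0, 0]
    - [0, 0, -105, 0, 0, 0]
    - [0, 0, -135, 0, 0, 0]
    - [0, 0, -150, 0, 0, 0]
    - [0, 0, -152, 0, 0, 0]
    - [0, 0, -152, 0, 0, 0]

```text
time_s: 13.92
tcp_pos: [0.4152, 0.2668, 0.1706]
ee_rot: [-3.138, -0.127, -0.005]
contact_force: [0.2, -0.6, -0.3]
gripper_width: 0.0857
grasp_force: 0.0
```

```bash
python3 - <<'E'
from h import *
p,im=shot("wrist","w4.png"); print(p)
trays((.501,.2729,.081),(.4819,-.2929,-.132),p,"w4m.png",im,[(.4143,.2659,.046),(.4285,.0602,.082)])
go(.4285,.0602,.17,0)
E
```

```text
(array([0.41520703, 0.26678521, 0.17060236]), array([-3.13812597, -0.12698181, -0.00475048]))
inc [ -2.4 206.7  -1. ] [-0.    -0.     0.081] t 14.0
```

View pics/w4m.png

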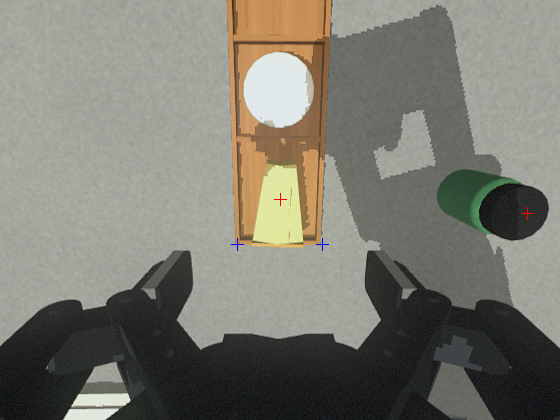

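The wedge is in the longest compartment, centred near (279,204), about 4 mm off centre and well inside tolerance. The jar lid shows at (514,212) against a predicted (527,213), so I'll look again from above it.

Emit:
drive_tool:
  increments:
    - [0, 15, -5, 0, 0, 0.02]
    - [0, 45, -10, 0, 0, 0.04]
    - [-1, 80, -15, 0, 0, 0.06]
    - [-1, 115, -20, 0, 0, 0.081]
    - [-2, 150, -25, 0, 0, 0.081]
    - [-2, 180, -30, 0, 0, 0.081]
    - [-2, 201, -30, 0, 0, 0.081]
    - [-2, 201, -30, 0, 0, 0.081]

```text
time_s: 14.63
tcp_pos: [0.4282, 0.0629, 0.1976]
ee_rot: [3.141, -0.006, -0.004]
contact_force: [0.0, 0.3, -0.9]
gripper_width: 0.0854
grasp_force: 0.0
```

Emit:
drive_tool:
  increments:
    - [0, 0, 0, 0, 0, 0]
    - [0, 0, 0, 0, 0, 0]

```text
time_s: 14.8
tcp_pos: [0.4278, 0.0665, 0.1977]
ee_rot: [-3.141, 0.001, 0.004]
contact_force: [-0.7, 0.8, -0.0]
gripper_width: 0.0854
grasp_force: 0.0
```

```bash
python3 - <<'E'
from h import *
p,im=shot("wrist","w5.png"); print(p)
b=im.max(2)<70; b[:, :200]=0; b[250:]=0; b[:,400:]=0
n,l,st,ce=cv2.connectedComponentsWithStats(b.astype(np.uint8))
for i in range(1,n):
    if st[i,4]>400: print(st[i],ce[i].round(1),ray("wrist",ce[i],.082,p).round(4))
trays((.501,.2729,.081),(.4819,-.2929,-.132),p,"w5m.png",im,[(.4285,.0602,.082)])
E
```

```text
(array([0.42779096, 0.0664829 , 0.19771137]), array([-3.14079700e+00,  1.11009434e-03,  4.45353955e-03]))
[259 174  46  49 621] [292.2 197. ] [0.431  0.0548 0.082 ]
```

View pics/w5m.png

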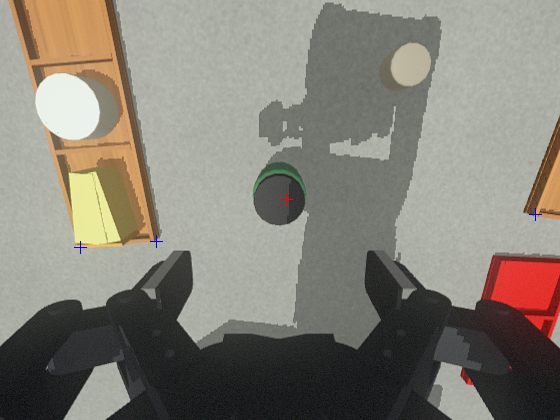

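The jar lid centre is at (279,199), so the jar stands at about (0.428, 0.0665), right below the tool. Descending and gripping.

Emit:
drive_tool:
  increments:
    - [0, 0, 25, 0, 0, 0]
    - [0, 0, 60, 0, 0, 0]
    - [0, 0, 95, 0, 0, 0]
    - [0, 0, 125, 0, 0, 0]
    - [0, 0, 150, 0, 0, 0]
    - [0, 0, 168, 0, 0, 0]
    - [0, 0, 174, 0, 0, 0]
    - [0, 0, 174, 0, 0, 0]

```text
time_s: 15.52
tcp_pos: [0.4268, 0.0671, 0.0234]
ee_rot: [-3.141, -0.002, 0.007]
contact_force: [0.6, 0.5, 0.1]
gripper_width: 0.0858
grasp_force: 0.0
```

Emit:
drive_tool:
  increments:
    - [0, 0, 0, 0, 0, 0]
    - [0, 0, 0, 0, 0, 0]
    - [0, 0, 0, 0, 0, 0]
    - [0, 0, 0, 0, 0, 0]
    - [0, 0, 0, 0, 0, 0]
    - [0, 0, 0, 0, 0, 0]
    - [0, 0, 0, 0, 0, 0]
    - [0, 0, 0, 0, 0, 0]
  claw: 1
  squeeze: 40

```text
time_s: 16.18
tcp_pos: [0.4302, 0.066, 0.0266]
ee_rot: [-3.142, 0.0, -0.005]
contact_force: [-0.5, 2.1, 7.8]
gripper_width: 0.0523
grasp_force: 42.9
```

Emit:
drive_tool:
  increments:
    - [0, 0, -5, 0, 0, 0]
    - [0, 0, -18, 0, 0, 0]
    - [0, 0, -40, 0, 0, 0]
    - [0, 0, -65, 0, 0, 0]
    - [0, 0, -90, 0, 0, 0]
    - [0, 0, -110, 0, 0, 0]
    - [0, 0, -120, 0, 0, 0]
    - [0, 0, -120, 0, 0, 0]

```text
time_s: 16.85
tcp_pos: [0.4304, 0.0658, 0.1477]
ee_rot: [3.141, -0.0, 0.008]
contact_force: [0.6, 0.3, -2.3]
gripper_width: 0.0528
grasp_force: 42.5
```

```bash
python3 - <<'E'
from h import *
go(.6017,.2811,.145,.081)
E
```

```text
inc [ 171.2 -215.4    3.4] [ 0.001 -0.005 -0.081] t 16.9
```

Emit:
drive_tool:
  increments:
    - [10, -13, 0, 0, 0, -0.02]
    - [30, -38, 0, 0, 0, -0.04]
    - [54, -68, 0, 0, 0, -0.06]
    - [78, -98, 0, 0, 0, -0.081]
    - [102, -128, 0, 0, 0, -0.081]
    - [126, -158, 0, 0, 0, -0.081]
    - [148, -187, 0, 0, 0, -0.081]
    - [165, -207, 0, 0, 0, -0.081]

```text
time_s: 17.52
tcp_pos: [0.5939, 0.2753, 0.1425]
ee_rot: [-3.139, -0.128, 0.004]
contact_force: [0.2, -0.9, -1.2]
gripper_width: 0.0526
grasp_force: 42.6
```

Emit:
drive_tool:
  increments:
    - [3, -4, 0, 0, 0, 0]
    - [5.5, -8, 0, 0, 0, 0]
    - [5.5, -8, 10, 0, 0, 0]
    - [5.5, -8, 30, 0, 0, 0]
    - [5.5, -8, 55, 0, 0, 0]
    - [5.5, -8, 75, 0, 0, 0]
    - [5.5, -8, 85, 0, 0, 0]
    - [5.5, -8, 85, 0, 0, 0]

```text
time_s: 18.18
tcp_pos: [0.5954, 0.2795, 0.056]
ee_rot: [3.137, 0.125, -0.011]
contact_force: [-0.7, -0.1, -1.8]
gripper_width: 0.0524
grasp_force: 42.7
```

```bash
python3 - <<'E'
from h import *
go(.6017,.2811,.0306,.081)
E
```

```text
inc [ 6.6 -1.1 25.3] [ 0.001  0.007 -0.001] t 18.2
```

Emit:
drive_tool:
  increments:
    - [2, 0, 4, 0, 0, 0]
    - [3, -1, 9, 0, 0, 0]
    - [3, -1, 14, 0, 0, 0]
    - [3, -1, 18, 0, 0, 0]
    - [3, -1, 18, 0, 0, 0]
    - [3, -1, 18, 0, 0, 0]

```text
time_s: 18.68
tcp_pos: [0.6014, 0.2827, 0.0421]
ee_rot: [3.139, 0.127, -0.0]
contact_force: [-0.0, -0.0, -1.1]
gripper_width: 0.0525
grasp_force: 42.7
```

Emit:
drive_tool:
  increments:
    - [0, 1, 2, 0, 0, 0]
    - [0, 1, 4, 0, 0, 0]
    - [0, 1, 6, 0, 0, 0]
    - [0, 1, 8, 0, 0, 0]
    - [0, 1, 9, 0, 0, 0]
    - [0, 1, 9.5, 0, 0, 0]
    - [0, 1, 9.5, 0, 0, 0]

```text
time_s: 19.27
tcp_pos: [0.6015, 0.2816, 0.0324]
ee_rot: [3.139, 0.127, -0.0]
contact_force: [-0.2, 0.9, -2.6]
gripper_width: 0.0527
grasp_force: 42.7
```

Emit:
drive_tool:
  increments:
    - [0, 0, 0.6, 0, 0, 0]
    - [0, 0, 1.2, 0, 0, 0]
    - [0, 0, 1.8, 0, 0, 0]
    - [0, 0, 2.2, 0, 0, 0]
    - [0, 0, 2.2, 0, 0, 0]

```text
time_s: 19.68
tcp_pos: [0.6017, 0.2816, 0.0307]
ee_rot: [3.139, 0.127, 0.0]
contact_force: [-0.7, -0.9, 1.5]
gripper_width: 0.0525
grasp_force: 43.1
```

Emit:
drive_tool:
  increments:
    - [0, 0, 0.5, 0, 0, 0]
    - [0, 0, 0.5, 0, 0, 0]

```text
time_s: 19.85
tcp_pos: [0.6017, 0.2816, 0.0308]
ee_rot: [3.139, 0.127, 0.0]
contact_force: [-2.9, -1.1, 5.5]
gripper_width: 0.0525
grasp_force: 43.6
```

Emit:
drive_tool:
  increments:
    - [0, 0, 0, 0, 0, 0]
    - [0, 0, 0, 0, 0, 0]
    - [0, 0, 0, 0, 0, 0]
    - [0, 0, 0, 0, 0, 0]
    - [0, 0, 0, 0, 0, 0]
    - [0, 0, 0, 0, 0, 0]
  claw: -1

```text
time_s: 20.35
tcp_pos: [0.6016, 0.2816, 0.0298]
ee_rot: [-3.139, -0.127, 0.0]
contact_force: [0.0, 0.4, 0.2]
gripper_width: 0.0852
grasp_force: 0.0
```

Emit:
drive_tool:
  increments:
    - [0, 0, -10, 0, 0, 0]
    - [0, 0, -35, 0, 0, 0]
    - [0, 0, -70, 0, 0, 0]
    - [0, 0, -105, 0, 0, 0]
    - [0, 0, -135, 0, 0, 0]
    - [0, 0, -150, 0, 0, 0]
    - [0, 0, -152, 0, 0, 0]
    - [0, 0, -152, 0, 0, 0]

```text
time_s: 21.02
tcp_pos: [0.6023, 0.2818, 0.1837]
ee_rot: [-3.138, -0.127, -0.005]
contact_force: [-0.4, -0.5, -0.5]
gripper_width: 0.0853
grasp_force: 0.0
```

```bash
python3 - <<'E'
from h import *
go(.6705,.08,.17,0)
E
```

```text
inc [ 51.6 206.7  13.8] [-0.001 -0.003  0.081] t 21.0
```

Emit:
drive_tool:
  increments:
    - [4, 15, 2, 0, 0, 0.02]
    - [11, 45, 4, 0, 0, 0.04]
    - [20, 80, 6, 0, 0, 0.06]
    - [29, 115, 8, 0, 0, 0.081]
    - [38, 150, 10, 0, 0, 0.081]
    - [46, 180, 12, 0, 0, 0.081]
    - [52, 207, 14, 0, 0, 0.081]
    - [52, 207, 14, 0, 0, 0.081]

```text
time_s: 21.68
tcp_pos: [0.67, 0.0727, 0.1643]
ee_rot: [3.14, -0.011, -0.007]
contact_force: [-0.3, 0.0, -0.5]
gripper_width: 0.0857
grasp_force: 0.0
```

Emit:
drive_tool:
  increments:
    - [0, 0, 0, 0, 0, 0]
    - [0, 0, 0, 0, 0, 0]

```text
time_s: 21.85
tcp_pos: [0.6689, 0.0792, 0.1657]
ee_rot: [-3.141, 0.002, 0.006]
contact_force: [-0.2, 0.6, 0.3]
gripper_width: 0.0854
grasp_force: 0.0
```

```bash
python3 - <<'E'
from h import *
p,im=shot("wrist","w6.png"); print(p)
trays((.501,.2729,.081),(.4819,-.2929,-.132),p,"w6m.png",im,[(.6705,.08,.05),(.673,-.0612,.042),(.6017,.2811,.086)])
E
```

```text
(array([0.66894012, 0.07915264, 0.16574719]), array([-3.14104282e+00,  2.35779818e-03,  5.64858472e-03]))
```

View pics/w6m.png

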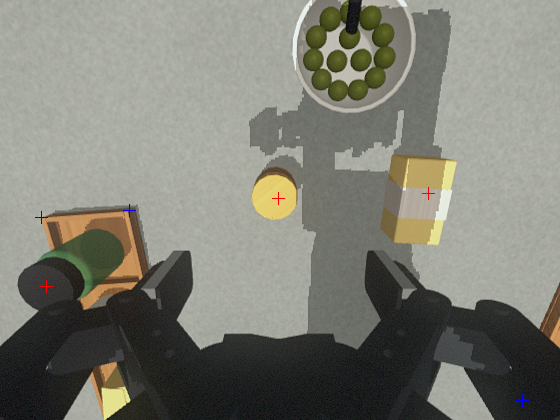

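Squat jar lid is at (275,197), within 3 px of its mark, and the tall jar lid is on target at (50,286). The brick's centre is near (425,202), about 8 mm nearer the robot than estimated. Gripping the squat jar.

Emit:
drive_tool:
  increments:
    - [0, -2, 25, 0, 0, 0]
    - [0, -2, 60, 0, 0, 0]
    - [0, -2, 90, 0, 0, 0]
    - [0, -2, 115, 0, 0, 0]
    - [0, -2, 135, 0, 0, 0]
    - [0, -2, 146, 0, 0, 0]
    - [0, -2, 150, 0, 0, 0]
    - [0, -2, 150, 0, 0, 0]

```text
time_s: 22.57
tcp_pos: [0.6694, 0.0824, 0.017]
ee_rot: [-3.141, -0.001, 0.003]
contact_force: [0.4, -0.6, 0.0]
gripper_width: 0.0855
grasp_force: 0.0
```

Emit:
drive_tool:
  increments:
    - [0, 0, 0, 0, 0, 0]
    - [0, 0, 0, 0, 0, 0]
    - [0, 0, 0, 0, 0, 0]
    - [0, 0, 0, 0, 0, 0]
    - [0, 0, 0, 0, 0, 0]
    - [0, 0, 0, 0, 0, 0]
    - [0, 0, 0, 0, 0, 0]
    - [0, 0, 0, 0, 0, 0]
  claw: 1
  squeeze: 35

```text
time_s: 23.23
tcp_pos: [0.6715, 0.0815, 0.0199]
ee_rot: [-3.142, 0.0, -0.005]
contact_force: [-1.7, 0.2, 6.0]
gripper_width: 0.0426
grasp_force: 36.1
```

Emit:
drive_tool:
  increments:
    - [0, 0, -5, 0, 0, 0]
    - [0, 0, -18, 0, 0, 0]
    - [0, 0, -40, 0, 0, 0]
    - [0, 0, -65, 0, 0, 0]
    - [0, 0, -90, 0, 0, 0]
    - [0, 0, -110, 0, 0, 0]
    - [0, 0, -120, 0, 0, 0]
    - [0, 0, -120, 0, 0, 0]

```text
time_s: 23.9
tcp_pos: [0.6721, 0.0814, 0.142]
ee_rot: [3.141, -0.0, 0.01]
contact_force: [0.3, -0.0, -1.5]
gripper_width: 0.0424
grasp_force: 35.8
```

```bash
python3 - <<'E'
from h import *
go(.5369,-.298,.145,-.132)
E
```

```text
inc [-135.1  379.4   -3.7] [-0.    -0.006  0.132] t 23.9
```

Emit:
drive_tool:
  increments:
    - [-6, 15, 0, 0, 0, 0]
    - [-16, 45, 0, 0, 0, 0]
    - [-28, 80, 0, 0, 0, 0]
    - [-41, 115, 0, 0, 0, 0]
    - [-53, 150, 0, 0, 0, 0]
    - [-66, 185, 0, 0, 0, 0]
    - [-78, 220, 0, 0, 0, 0]
    - [-90, 253, 0, 0, 0, 0]

```text
time_s: 24.57
tcp_pos: [0.5774, -0.1732, 0.1358]
ee_rot: [-3.14, 0.001, 0.005]
contact_force: [0.0, -0.1, -1.1]
gripper_width: 0.0421
grasp_force: 35.8
```

Emit:
drive_tool:
  increments:
    - [-12, 32, 0, 0, 0, 0.03]
    - [-22, 62, 0, 0, 0, 0.06]
    - [-32, 88, 0, 0, 0, 0.09]
    - [-39, 108, 0, 0, 0, 0.12]
    - [-45, 121, 0, 0, 0, 0.132]
    - [-45, 126, 0, 0, 0, 0.132]
    - [-45, 126, 0, 0, 0, 0.132]
    - [-45, 126, 0, 0, 0, 0.132]

```text
time_s: 25.23
tcp_pos: [0.5349, -0.2966, 0.1372]
ee_rot: [-3.134, 0.206, 0.001]
contact_force: [0.4, 0.1, -0.0]
gripper_width: 0.0421
grasp_force: 35.8
```

```bash
python3 - <<'E'
from h import *
p,im=shot("wrist","w7.png"); print(p)
trays((.501,.2729,.081),(.4819,-.2929,-.132),p,"w7m.png",im,[(.5369,-.3002,.004)])
go(.5369,-.298,.024,-.132)
E
```

```text
(array([ 0.53494643, -0.29658816,  0.13718867]), array([-3.13355719e+00,  2.06417348e-01,  1.26298455e-03]))
inc [  2.    1.7 113.3] [-0.001  0.001  0.001] t 25.3
```

View pics/w7m.png

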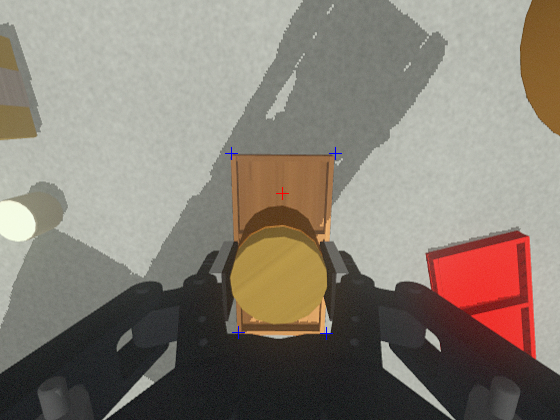

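The short tray's far corners are at (232,156) and (334,155), within 3 px of predicted, with the shorter compartment farthest from the robot. The jar is held level.

Emit:
drive_tool:
  increments:
    - [0, 2, 15, 0, 0, 0]
    - [0, 2.5, 40, 0, 0, 0]
    - [0, 2.5, 65, 0, 0, 0]
    - [0, 2.5, 85, 0, 0, 0]
    - [0, 2.5, 98, 0, 0, 0]
    - [0, 2.5, 104, 0, 0, 0]
    - [0, 2.5, 104, 0, 0, 0]
    - [0, 2.5, 104, 0, 0, 0]

```text
time_s: 25.95
tcp_pos: [0.5354, -0.2998, 0.0346]
ee_rot: [3.134, -0.206, 0.001]
contact_force: [0.8, -0.3, -1.8]
gripper_width: 0.0425
grasp_force: 35.8
```

Emit:
drive_tool:
  increments:
    - [0, 0, 1.5, 0, 0, 0]
    - [0, 0, 3, 0, 0, 0]
    - [0, 0, 4.5, 0, 0, 0]
    - [0, 0, 6, 0, 0, 0]
    - [0, 0, 6, 0, 0, 0]
    - [0, 0, 6, 0, 0, 0]

```text
time_s: 26.45
tcp_pos: [0.5347, -0.3, 0.0279]
ee_rot: [-3.135, 0.208, 0.0]
contact_force: [1.1, 0.0, -1.2]
gripper_width: 0.0425
grasp_force: 35.8
```

Emit:
drive_tool:
  increments:
    - [0, 0, 1, 0, 0, 0]
    - [0, 0, 2, 0, 0, 0]
    - [0, 0, 3, 0, 0, 0]
    - [0, 0, 3.5, 0, 0, 0]
    - [0, 0, 4, 0, 0, 0]
    - [0, 0, 4, 0, 0, 0]

```text
time_s: 26.95
tcp_pos: [0.5347, -0.2999, 0.024]
ee_rot: [-3.135, 0.207, 0.0]
contact_force: [-1.9, 0.9, 0.3]
gripper_width: 0.0424
grasp_force: 35.9
```

Emit:
drive_tool:
  increments:
    - [0, 0, 0.5, 0, 0, 0]
    - [0, 0, 0.7, 0, 0, 0]

```text
time_s: 27.12
tcp_pos: [0.5347, -0.2999, 0.0239]
ee_rot: [-3.135, 0.207, 0.001]
contact_force: [-5.5, 2.2, 8.1]
gripper_width: 0.0427
grasp_force: 36.6
```

Emit:
drive_tool:
  increments:
    - [0, 0, 0, 0, 0, 0]
    - [0, 0, 0, 0, 0, 0]
    - [0, 0, 0, 0, 0, 0]
    - [0, 0, 0, 0, 0, 0]
    - [0, 0, 0, 0, 0, 0]
    - [0, 0, 0, 0, 0, 0]
  claw: -1

```text
time_s: 27.62
tcp_pos: [0.5347, -0.3, 0.0231]
ee_rot: [-3.135, 0.208, -0.0]
contact_force: [0.5, -0.2, -0.3]
gripper_width: 0.0856
grasp_force: 0.0
```

Emit:
drive_tool:
  increments:
    - [0, 0, -10, 0, 0, 0]
    - [0, 0, -35, 0, 0, 0]
    - [0, 0, -70, 0, 0, 0]
    - [0, 0, -105, 0, 0, 0]
    - [0, 0, -135, 0, 0, 0]
    - [0, 0, -148, 0, 0, 0]
    - [0, 0, -148, 0, 0, 0]
    - [0, 0, -148, 0, 0, 0]

```text
time_s: 28.28
tcp_pos: [0.5348, -0.3, 0.1716]
ee_rot: [3.134, -0.207, 0.002]
contact_force: [0.4, 0.3, -1.4]
gripper_width: 0.0852
grasp_force: 0.0
```

```bash
python3 - <<'E'
from h import *
go(.668,-.061,.17,-.06)
E
```

```text
inc [ 100.5 -254.5    1.5] [ 0.001 -0.001 -0.072] t 28.3
```

Emit:
drive_tool:
  increments:
    - [8, -20, 0, 0, 0, -0.02]
    - [21, -53, 0, 0, 0, -0.04]
    - [35, -88, 0, 0, 0, -0.06]
    - [49, -123, 0, 0, 0, -0.072]
    - [63, -158, 0, 0, 0, -0.072]
    - [77, -193, 0, 0, 0, -0.072]
    - [90, -228, 0, 0, 0, -0.072]
    - [100, -254, 0, 0, 0, -0.072]

```text
time_s: 28.95
tcp_pos: [0.6666, -0.0579, 0.1677]
ee_rot: [-3.138, 0.092, 0.008]
contact_force: [0.6, -1.0, 0.2]
gripper_width: 0.0853
grasp_force: 0.0
```

Emit:
drive_tool:
  increments:
    - [0, 0, 0, 0, 0, 0]
    - [0, 0, 0, 0, 0, 0]
    - [0, 0, 0, 0, 0, 0]

```text
time_s: 29.2
tcp_pos: [0.6659, -0.0614, 0.1687]
ee_rot: [-3.14, 0.094, 0.006]
contact_force: [-0.4, 0.7, -0.5]
gripper_width: 0.0855
grasp_force: 0.0
```

```bash
python3 - <<'E'
from h import *
p,im=shot("wrist","w8.png"); print(p)
trays((.501,.2729,.081),(.4799,-.2929,-.132),p,"w8m.png",im,[(.668,-.061,.042)])
E
```

```text
(array([ 0.66593364, -0.06139732,  0.16865985]), array([-3.13973248,  0.09399416,  0.00634463]))
```

View pics/w8m.png

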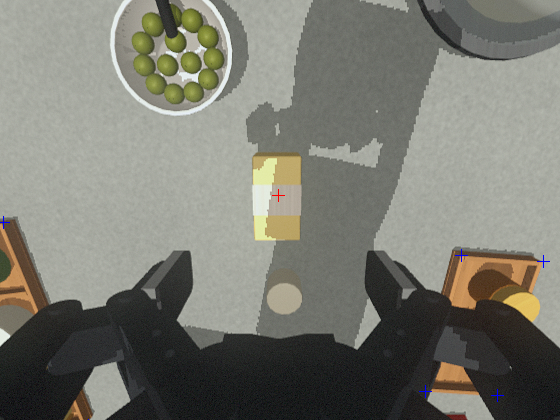

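The brick's top face is centred at about (277,198), directly under the tool and aligned with it. Gripping it.

Emit:
drive_tool:
  increments:
    - [0, 0, 25, 0, 0, 0]
    - [0, 0, 60, 0, 0, 0]
    - [0, 0, 90, 0, 0, 0]
    - [0, 0, 118, 0, 0, 0]
    - [0, 0, 140, 0, 0, 0]
    - [0, 0, 151, 0, 0, 0]
    - [0, 0, 156, 0, 0, 0]
    - [0, 0, 156, 0, 0, 0]

```text
time_s: 29.92
tcp_pos: [0.6665, -0.0622, 0.0142]
ee_rot: [-3.14, 0.097, 0.003]
contact_force: [0.2, 0.7, -0.2]
gripper_width: 0.0853
grasp_force: 0.0
```

Emit:
drive_tool:
  increments:
    - [0, 0, 0, 0, 0, 0]
    - [0, 0, 0, 0, 0, 0]
    - [0, 0, 0, 0, 0, 0]
    - [0, 0, 0, 0, 0, 0]
    - [0, 0, 0, 0, 0, 0]
    - [0, 0, 0, 0, 0, 0]
    - [0, 0, 0, 0, 0, 0]
    - [0, 0, 0, 0, 0, 0]
  claw: 1
  squeeze: 40

```text
time_s: 30.58
tcp_pos: [0.6687, -0.0616, 0.0172]
ee_rot: [3.139, -0.094, 0.005]
contact_force: [-0.8, 0.2, 6.3]
gripper_width: 0.0453
grasp_force: 43.1
```

Emit:
drive_tool:
  increments:
    - [0, 0, -5, 0, 0, 0]
    - [0, 0, -18, 0, 0, 0]
    - [0, 0, -40, 0, 0, 0]
    - [0, 0, -65, 0, 0, 0]
    - [0, 0, -90, 0, 0, 0]
    - [0, 0, -110, 0, 0, 0]
    - [0, 0, -120, 0, 0, 0]
    - [0, 0, -120, 0, 0, 0]

```text
time_s: 31.25
tcp_pos: [0.6692, -0.0618, 0.1391]
ee_rot: [3.139, -0.094, 0.009]
contact_force: [1.0, -0.7, -0.6]
gripper_width: 0.0452
grasp_force: 42.2
```

```bash
python3 - <<'E'
from h import *
go(.4427,-.2880,.135,-.132)
E
```

```text
inc [-212.5  239.4    3.2] [ 0.001 -0.006  0.072] t 31.2
```

Emit:
drive_tool:
  increments:
    - [-13, 15, 0, 0, 0, 0]
    - [-33, 37, 0, 0, 0, 0]
    - [-55, 62, 0, 0, 0, 0]
    - [-77, 87, 0, 0, 0, 0]
    - [-99, 112, 0, 0, 0, 0]
    - [-121, 136, 0, 0, 0, 0]
    - [-143, 161, 0, 0, 0, 0]
    - [-163, 184, 0, 0, 0, 0]

```text
time_s: 31.92
tcp_pos: [0.4911, -0.2355, 0.1336]
ee_rot: [-3.139, 0.095, 0.004]
contact_force: [0.3, -0.9, -1.4]
gripper_width: 0.0453
grasp_force: 42.2
```

Emit:
drive_tool:
  increments:
    - [-20, 22, 0, 0, 0, 0.02]
    - [-36, 40, 0, 0, 0, 0.04]
    - [-46, 51, 0, 0, 0, 0.06]
    - [-49.5, 55.5, 0, 0, 0, 0.072]
    - [-49.5, 55.5, 0, 0, 0, 0.072]
    - [-49.5, 55.5, 0, 0, 0, 0.072]
    - [-49.5, 55.5, 0, 0, 0, 0.072]
    - [-49.5, 55.5, 0, 0, 0, 0.072]

```text
time_s: 32.58
tcp_pos: [0.4414, -0.2867, 0.1349]
ee_rot: [-3.134, 0.205, 0.0]
contact_force: [0.6, 0.4, -1.7]
gripper_width: 0.0456
grasp_force: 42.2
```

```bash
python3 - <<'E'
from h import *
go(.4427,-.2880,.0212,-.132)
E
```

```text
inc [  1.4   1.2 113.7] [-0.     0.     0.001] t 32.6
```

Emit:
drive_tool:
  increments:
    - [1, 1, 15, 0, 0, 0]
    - [1, 1, 40, 0, 0, 0]
    - [1, 1, 65, 0, 0, 0]
    - [1, 1, 85, 0, 0, 0]
    - [1, 1, 99, 0, 0, 0]
    - [1, 1, 105, 0, 0, 0]
    - [1, 1, 105, 0, 0, 0]
    - [1, 1, 105, 0, 0, 0]

```text
time_s: 33.25
tcp_pos: [0.4422, -0.2886, 0.0305]
ee_rot: [3.135, -0.206, 0.0]
contact_force: [0.2, 0.4, -1.3]
gripper_width: 0.0455
grasp_force: 42.2
```

Emit:
drive_tool:
  increments:
    - [0, 0, 1.5, 0, 0, 0]
    - [0, 0, 3, 0, 0, 0]
    - [0, 0, 4.5, 0, 0, 0]
    - [0, 0, 6, 0, 0, 0]
    - [0, 0, 6, 0, 0, 0]
    - [0, 0, 6, 0, 0, 0]

```text
time_s: 33.75
tcp_pos: [0.4416, -0.2888, 0.0242]
ee_rot: [3.135, -0.208, 0.0]
contact_force: [-0.0, 0.5, -1.5]
gripper_width: 0.0453
grasp_force: 42.2
```

Emit:
drive_tool:
  increments:
    - [0, 0, 1, 0, 0, 0]
    - [0, 0, 2, 0, 0, 0]
    - [0, 0, 2.6, 0, 0, 0]
    - [0, 0, 3.2, 0, 0, 0]
    - [0, 0, 3.2, 0, 0, 0]

```text
time_s: 34.17
tcp_pos: [0.4416, -0.2887, 0.0212]
ee_rot: [-3.135, 0.207, 0.001]
contact_force: [-1.8, 1.3, 1.9]
gripper_width: 0.0454
grasp_force: 42.7
```

Emit:
drive_tool:
  increments:
    - [0, 0, 0.5, 0, 0, 0]
    - [0, 0, 0.5, 0, 0, 0]

```text
time_s: 34.33
tcp_pos: [0.4416, -0.2887, 0.0212]
ee_rot: [-3.135, 0.207, 0.001]
contact_force: [-3.7, 1.6, 8.1]
gripper_width: 0.0453
grasp_force: 43.3
```

Emit:
drive_tool:
  increments:
    - [0, 0, 0, 0, 0, 0]
    - [0, 0, 0, 0, 0, 0]
    - [0, 0, 0, 0, 0, 0]
    - [0, 0, 0, 0, 0, 0]
    - [0, 0, 0, 0, 0, 0]
    - [0, 0, 0, 0, 0, 0]
  claw: -1

```text
time_s: 34.83
tcp_pos: [0.4417, -0.2887, 0.0204]
ee_rot: [-3.135, 0.208, 0.0]
contact_force: [0.3, 0.4, 0.3]
gripper_width: 0.0853
grasp_force: 0.0
```

Emit:
drive_tool:
  increments:
    - [0, 0, -10, 0, 0, 0]
    - [0, 0, -35, 0, 0, 0]
    - [0, 0, -70, 0, 0, 0]
    - [0, 0, -105, 0, 0, 0]
    - [0, 0, -140, 0, 0, 0]
    - [0, 0, -170, 0, 0, 0]
    - [0, 0, -190, 0, 0, 0]
    - [0, 0, -190, 0, 0, 0]

```text
time_s: 35.5
tcp_pos: [0.4439, -0.2909, 0.217]
ee_rot: [3.128, -0.207, 0.012]
contact_force: [0.9, -0.7, 0.2]
gripper_width: 0.0857
grasp_force: 0.0
```

Emit:
drive_tool:
  increments:
    - [0, 0, 0, 0, 0, 0]
    - [0, 0, 0, 0, 0, 0]
    - [0, 0, 0, 0, 0, 0]

```text
time_s: 35.75
tcp_pos: [0.441, -0.288, 0.2091]
ee_rot: [-3.133, 0.207, 0.003]
contact_force: [0.1, -0.4, -0.4]
gripper_width: 0.0856
grasp_force: 0.0
```

```bash
python3 - <<'E'
from h import *
p,im=shot("wrist","w9.png"); print(p[0])
q,sc=shot("scene","s9.png")
trays((.501,.2729,.081),(.4799,-.2929,-.132),p,"w9m.png",im,[(.4427,-.288,.046),(.535,-.300,.054)])
cv2.imwrite("pics/s9c.png",cv2.resize(sc[140:330,160:480],(800,475),interpolation=cv2.INTER_CUBIC))
E
```

```text
[ 0.44095176 -0.2880209   0.20908801]
```

View pics/w9m.png

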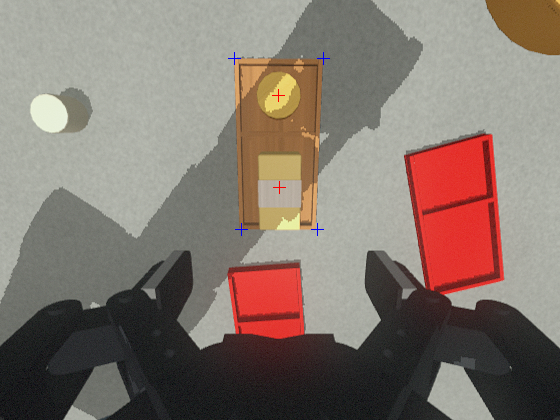

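View pics/s9c.png

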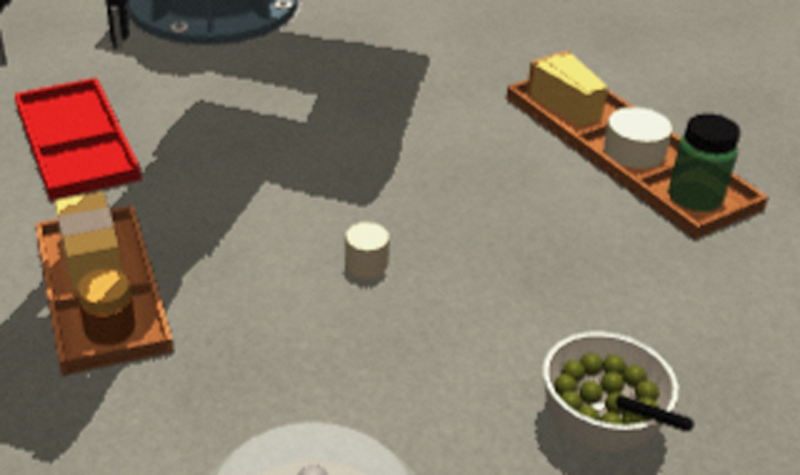

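All five items sit upright in their own compartments: squat jar at (278,95) and brick near (279,192) in the wrist view, with the wedge, round cheese and tall jar lined up in the scene view. The small round and the bowl are undisturbed.

```bash
python3 -c "
from workcell import bot
print(bot.sign_off())"
```

```text
the job is handed in; nothing more can be done
None
```

Both trays are made up and the job is handed in: the final pictures show all five items upright in their own compartments, the small round cheese and the olive bowl look undisturbed, and it took about 36 s of the 138 s allowed; the hand-in gave no verdict.

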